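# Set up the saw stand's extension: leg out, sleeve one hole further

### The job

Swing the stand's folded outrigger leg out until it clicks into its detent at the end of its swing. Then pull the red lock plunger up, slide the yellow sleeve outwards along the rail (away from the leg's pivot) to the next hole, 50 mm on, and let the pin go fully down into that hole. Finish still gripping the red knob, holding the pin fully down in the hole; leave the jar, the tape measure and the wood offcut where they are.

Things in the scene. Friction and masses are not known exactly. Their poses are not given: they have to be found in the camera images.
- rail: fixed perforated aluminium square tube of a saw stand, 410 mm long along its own y axis, 44 mm wide (x), its top face 54 mm above the bench; origin on the bench under its middle, z up. Black holes 50 mm apart in its top face at own y = -50, 0, 50, 100 and 150 mm. The outward direction of the sleeve is the rail's own +y.
- hole0 (a point): mouth of the hole in which the pin sits at the start, in the rail's top face (under the sleeve), axes as the rail's
- hole1 (a point): mouth of the next hole outwards, 50 mm from hole0 along the rail's +y, where the pin must go, axes as the rail's
- slider (a joint): travel of the yellow sleeve along the rail's +y in m: 0 with the pin centred in hole0, 0.05 centred in hole1; range -0.004 to 0.152; the pin has about 2 mm of play each way in a hole; sliding friction about 2.5 N. The sleeve is 80 mm long, 64 mm wide, its top 65 mm above the bench with a 26 mm wide boss up to 76 mm; on the side away from the robot (rail's +x) it carries a dark stop plate, from 75 to 135 mm off the rail's centre line, top 93 mm above the bench.
- plunger (a joint): lift of the lock plunger (vertical, rides on the sleeve) in m: 0 is pin fully down, 0.022 fully pulled. The pin stands 14 mm deep in the hole, so it is free of the holes above 0.014. A spring presses it down with 4 N at the bottom and about 9 N at the top.
- knob: red round knob on top of the plunger, 30 mm in diameter, 34 mm tall; its underside 86 mm and its top 120 mm above the bench with the pin down. The body's origin lies on the bench below the knob's axis, when the pin is down.
- knob_center (a point): centre of the red knob, 103 mm above the bench with the pin down; 38 mm above the sleeve's top: grip it here from above, from any side
- leg (a joint): swing of the outrigger leg about a vertical hinge in rad: 0 lies along the rail (pointing to the rail's +y), grows as it swings away from the rail towards the robot's side (counter-clockwise seen from above), 1.57 is the end stop, at right angles to the rail. A sprung ball must be passed at about 1.25 to 1.41 (up to 5 N at the handle); from 1.5 on it is seated and stays.
- leg_hinge (a point): the leg's hinge axis, 55 mm from the rail's centre line on the robot's side, near the rail's end; 20 mm above the bench, axes as the rail's
- leg_grip (a point): middle of the graspable part of the leg's upright black rubber handle, 86 mm above the bench; the handle is a round post, 20 mm in diameter, top 105 mm above the bench, standing on the flat dark leg 90 mm from the hinge axis
- jar: small glass screw jar with blue lid, 56 mm in diameter, 75 mm tall; loose, to be left alone
- tape: yellow and black tape measure, 34 x 72 x 62 mm; loose, to be left alone
- offcut: wood offcut lying flat, 50 x 110 x 38 mm; loose, to be left alone

How it is judged:
By the outcome, as a careful person would: the job done as asked, in the order asked, and still so for the second after the job is handed in, while the arm keeps its last pose, push and grip.
It also fails if it takes over 45 s, if anything falls off the work surface, if the arm or the gripper's body presses on something with over 40 N, if the wrist force passes 120 N, or if a joint passes its speed limit or range.

### The arm

A 6-joint arm with a two-finger parallel gripper is mounted at the origin on the work surface. World frame = base frame: x ahead of the robot, y to its left, z up, the work surface at z = 0. Lengths are in m, angles in degrees, forces in N, time in s.
With the tool pointing down it reaches from about 0.375 to 0.9 m from the base axis. Payload 3.1 kg.
Tool frame: the origin (TCP) lies at the very end of the fingers, on their centre line; the grasp point (between the pads) lies bot.hold_point_z behind it (bot.hold_point_z is the distance from the TCP to the grasp point, in m); z points along the fingers, y is the line along which they close (so a half turn about z gives the same grasp; the last joint's range is limited). The gripper opens to 87 mm and grips with 3 to 60 N. Pads are 19 mm wide; open, the fingers measure 117 mm over their backs; the gripper's body (75 mm by 190 mm) begins 51 mm behind the grasp point.
Start: joints at [-75.373, 30.224, 82.088, -0, 67.689, -10.227], TCP at [0.263, -0.567, 0.223] pointing down, gripper open.
Joint ranges: [-176.69, 176.69], [-43.24, 126.21], [12.49, 139.97], [-82, 262], [0, 151.66], [-163.58, 163.58]. Speed limits (degrees/s): [159.86, 159.86, 180, 180, 180, 180].

### API

Orientations are given as a 3x3 rotation matrix whose columns are the frame's x, y, z axes.
In Python, from rig import bot gives the robot as it stands.
- The arm moves only by the tool apply_moves, never from a script. Its argument "plan" is one flat list of numbers, 4 for each row, row after row: the shift along the world's x, y, z normalised to -1 to 1, where 1 is 0.05 m, then the turn about the world's z normalised to -1 to 1, where 1 is 10 degrees. A call has 1 to 12 rows; each row shifts and turns the commanded pose from where the row before left it; what a row does not reach is not made up. A row lasts 1/8 s, in which the tool goes at most 62.5 mm and 10.7 degrees, less where a joint would pass 70% of its speed; a pose out of reach is approached as far as the arm can. A call with a number of a shift or a turn outside -1 to 1 is refused whole. A call with a gripper value outside its range is refused whole. "grip" is the closure, from -1 (fully open) to 1 (shut), so that 0 is half open, set as the call begins (left out, the last holds). The fingers move at their own pace and stop on an object; the grip force is fixed at half the most. Time passes only in rows, so rows that do not move let the fingers close. It gives the time, the measured TCP pose, the force, the opening and the grip force at its end, in the units of the state.
- bot.read_state(): the state, without advancing time (a new reading comes with each control period).
- bot.capture(name): name is "side" or "top" or "wrist"; returns (picture, depth): 400x640x3 uint8, red, green, blue; 400x640 float32, m along the optical axis (not along the pixel's ray), 0 where there is no reading.
- bot.camera_info(name): a dict with "vertical_fov" (degrees; the focal length in pixels is half the picture's height over the tangent of half this angle, whatever the lens; pixels are square), "cx", "cy" (the principal point, pixels), "rvec" (rotation vector, rad) and "tvec" (3), from world to camera coordinates, as OpenCV has them; the wrist camera has in their place "mount" (4x4, takes a point from camera to tool coordinates, whose origin is the TCP and whose axes are the flange's). Camera axes: x right, y down, z forward; pixel columns grow to the right and rows downward; lengths in m; the calibration is good to about 2 mm. The wrist camera is an equidistant fisheye: a pixel r from the principal point sees the ray r / f radians off the axis. A picture is of the moment at which its call begins: read the wrist's pose just before it. camera_info takes no time and is no camera call.
- bot.hand_in(): hands the job in; it is judged then, once.
Trained networks look in the newest picture that a camera, given by its name, has taken for a name from the list of things; names that differ only in an ending like _2 or _b are one class to them, and where a whole thing is asked for, a point or a joint stands for the part that bears it (a point fixed in the world has none). Each returns a list of dicts, best first, with "p" (0 to 1); they miss things now and then, are a little off and sometimes report something else, mostly with a low value. They report only what shows in the picture. A call takes as long as a camera call.
- bot.outline_of(camera, target): "mask" (400x640 bool, what is visible of it) and "xy" ([column, row] as shares, 0 to 1, of the picture: columns of its width, rows of its height, amid what is visible of it).
- bot.pinpoint(camera, target): "xy" ([column, row] as shares, 0 to 1, of the picture: columns of its width, rows of its height: a listed point, or the origin of a listed thing).
The state is a dict: "time_s": time; "joint_positions": joint angles; "qvel": joint speeds; "tau": joint torques, N m; "position": TCP position; "tcp_rot": TCP orientation; "force": force on the tool from outside, world axes, zero at the start; "moment": the same for the moment, N m; "opening": opening from 0.0 (shut) to 1.0 (fully open); "grasp_force": force on a finger pad.
Only numpy, scipy, OpenCV 4.12 (cv2) and the standard library are available. Lean on these libraries where they do the work, as an engineer would, in place of code of your own. Each camera call takes 0.05 s, during which the arm holds its last target. There are 200 camera calls.

## Working session

There is one attempt and no reset: what is moved stays moved. The work goes in short steps, Python scripts to look and compute and a tool call to move; the robot and the scene stay as the last step left them, time stands still between calls to the robot, and variables do not carry over. Pictures are saved under pics/ and viewed, at most 10 in all, crops included, and the job is handed in when it is done.

Besides the shell and the picture viewer there is one more tool, called after ">>>" as a command line: name --argument value ..., lists and objects as JSON in quotes. apply_moves: Moves the arm, as the interface text tells. Its arguments: {"type":"object","properties":{"plan":{"type":"array","items":{"type":"number"}},"grip":{"type":"number"}},"required":["plan"]}

```bash
mkdir -p pics; cat > h.py <<'E'
import numpy as np, cv2
from rig import bot
def ray(cam,xy,z):
    i=bot.camera_info(cam); f=200/np.tan(np.radians(i["vertical_fov"]/2))
    u=np.array([xy[0]*640,xy[1]*400])
    d=np.array([(u[0]-i["cx"])/f,(u[1]-i["cy"])/f,1.])
    R=cv2.Rodrigues(np.array(i["rvec"],float))[0]; t=np.array(i["tvec"],float).ravel()
    c=-R.T@t; d=R.T@d
    return c+d*(z-c[2])/d[2]
E
python3 - <<'E'
from h import *
print(bot.hold_point_z, bot.read_state())
for c in ["top","side"]:
    im,d=bot.capture(c); cv2.imwrite(f"pics/{c}0.png",im[:,:,::-1])
    for n,z in [("hole0",.054),("hole1",.054),("rail",0),("knob_center",.103),("leg_hinge",.02),("leg_grip",.086),("jar",0),("tape",0),("offcut",0)]:
        r=bot.pinpoint(c,n)
        print(c,n,[(round(q["p"],2),np.round(np.array(q["xy"])*[640,400]),np.round(ray(c,q["xy"],z),3)) for q in r[:2]])
E
```

```text
0.0187 {'time_s': 0.0, 'joint_positions': array([-7.53744307e+01,  3.02795485e+01,  8.21568837e+01, -2.04201251e-03,
        6.76889951e+01, -1.02279410e+01]), 'qvel': array([-0.02003405, -0.0089381 , -0.02414651,  0.05857787, -0.00450991,
        0.0004529 ]), 'tau': array([ 5.79935477e-04, -4.40040672e+01, -1.76590240e+01,  6.31381175e-02,
        5.81319490e-02, -1.66648579e-04]), 'position': array([ 0.2625087 , -0.56638383,  0.22156263]), 'tcp_rot': array([[ 9.07379745e-01,  4.20311380e-01, -5.84658403e-04],
       [ 4.20311635e-01, -9.07377362e-01,  2.10985833e-03],
       [ 3.56291666e-04, -2.16018145e-03, -9.99997603e-01]]), 'force': array([-0.06444486,  0.39759114, -0.49335608]), 'moment': array([-0.00426666,  0.0633086 , -0.02580711]), 'grasp_force': 0.0, 'opening': 0.997605633004715}
top hole0 [(0.92, array([359., 198.]), array([ 0.631, -0.057,  0.054])), (0.77, array([341., 205.]), array([ 0.617, -0.018,  0.054]))]
top hole1 [(0.92, array([359., 198.]), array([ 0.631, -0.057,  0.054])), (0.77, array([341., 205.]), array([ 0.617, -0.018,  0.054]))]
top rail [(0.83, array([3
[... 897 characters left out ...]
ray([337., 222.]), array([ 0.613, -0.016,  0.054])), (0.61, array([364., 229.]), array([ 0.637, -0.06 ,  0.054]))]
side rail [(0.77, array([362., 258.]), array([ 0.629, -0.066,  0.   ])), (0.43, array([450., 312.]), array([ 0.644, -0.237,  0.   ]))]
side knob_center [(0.84, array([370., 209.]), array([ 0.633, -0.072,  0.103]))]
side leg_hinge [(0.76, array([451., 309.]), array([ 0.635, -0.243,  0.02 ]))]
side leg_grip [(0.9, array([391., 273.]), array([ 0.566, -0.184,  0.086]))]
side jar [(0.58, array([293., 277.]), array([ 0.508, -0.029,  0.   ]))]
side tape [(0.86, array([444., 259.]), array([ 0.734, -0.158,  0.   ]))]
side offcut [(0.57, array([227., 255.]), array([0.451, 0.087, 0.   ]))]
```

View pics/top0.png

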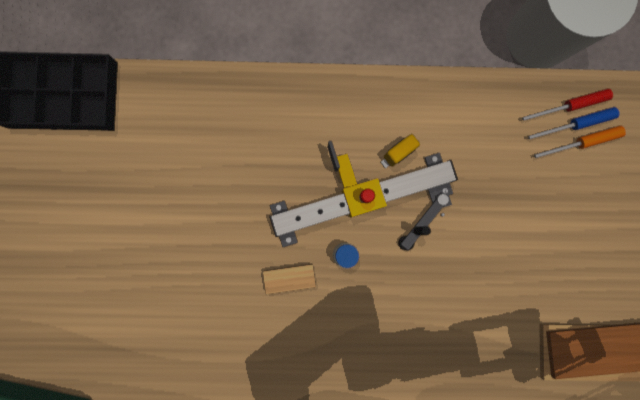

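View pics/side0.png

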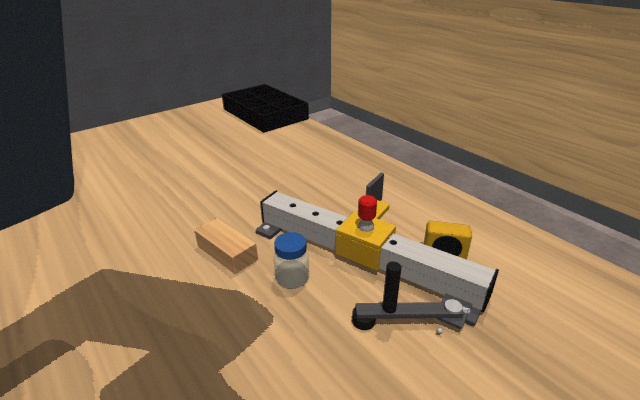

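The top view shows the rail tilted about 17°, with the knob at px (368,196). The leg is already about 30° out, with its handle at (421,228), hinge at (443,200) and foot at (406,243). The jar, offcut and tape are clear of the swing arc. The side view agrees. I'll move above the handle.

>>> apply_moves --plan '[0.6,0.76,0,0,0.6,0.76,0,0,0.6,0.76,0,0,0.6,0.76,0,0,0.6,0.76,0,0,0.6,0.76,0,0,0.6,0.76,0,0,0.6,0.76,0,0,0.6,0.76,0,0,0.6,0.76,0,0,0,0,0,0]' --grip -0.3

```text
time_s: 2.38
position: [0.5644, -0.1843, 0.2226]
tcp_rot: [[0.905, 0.425, 0.001], [0.425, -0.905, 0.0], [0.001, 0.0, -1.0]]
force: [0.1, 0.3, 0.3]
opening: 0.651
grasp_force: 0.0
```

```bash
cat >> h.py <<'E'
def wray(xy,z,st):
    i=bot.camera_info("wrist"); f=200/np.tan(np.radians(i["vertical_fov"]/2))
    p=np.array([xy[0]*640-i["cx"],xy[1]*400-i["cy"]]); r=np.hypot(*p)+1e-9; a=r/f
    d=np.r_[p/r*np.sin(a),np.cos(a)]; M=np.array(i["mount"]); R=st["tcp_rot"]
    c=R@M[:3,3]+st["position"]; d=R@M[:3,:3]@d
    return c+d*(z-c[2])/d[2]
def wlook(name):
    st=bot.read_state(); im,d=bot.capture("wrist"); cv2.imwrite(f"pics/{name}.png",im[:,:,::-1])
    print(np.round(st["position"],4),np.round(st["tcp_rot"][:,1],3),st["time_s"],st["opening"])
    for n,z in [("hole1",.054),("rail",0),("knob_center",.103),("leg_hinge",.02),("leg_grip",.086),("jar",0)]:
        r=bot.pinpoint("wrist",n)
        print(n,[(round(q["p"],2),np.round(np.array(q["xy"])*[640,400]),np.round(wray(q["xy"],z,st),3)) for q in r[:4]])
E
python3 -c "
from h import *
wlook('w1')"
```

```text
[ 0.5644 -0.1843  0.2226] [ 0.425 -0.905  0.   ] 2.375 0.6512884696189554
hole1 [(0.66, array([201.,  78.]), array([ 0.615, -0.019,  0.054])), (0.64, array([243.,  79.]), array([ 0.631, -0.065,  0.054]))]
rail [(0.59, array([253.,  79.]), array([ 0.634, -0.063,  0.   ]))]
knob_center [(0.92, array([232.,  71.]), array([ 0.635, -0.064,  0.103]))]
leg_hinge []
leg_grip [(0.61, array([319., 188.]), array([ 0.564, -0.185,  0.086])), (0.45, array([245.,  76.]), array([ 0.635, -0.073,  0.086]))]
jar [(0.56, array([194., 163.]), array([ 0.503, -0.031,  0.   ]))]
```

View pics/w1.png

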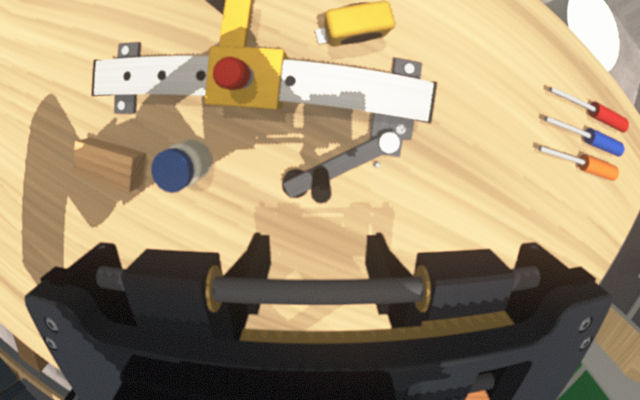

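The wrist view shows the handle upright at px (319,188), directly below the tool, and the hinge at (390,142). I'll descend and grip it.

>>> apply_moves --plan '[0.02,0,-0.8,0,0,0,-0.8,0,0,0,-0.8,0,0,0,-0.64,0,0,0,0,0]'

```text
time_s: 3.35
position: [0.5615, -0.1869, 0.0682]
tcp_rot: [[0.908, 0.419, -0.005], [0.419, -0.908, 0.003], [-0.004, -0.005, -1.0]]
force: [0.4, 0.6, -0.3]
opening: 0.647
grasp_force: 0.0
```

>>> apply_moves --plan '[0,0,0,0,0,0,0,0,0,0,0,0,0,0,0,0]' --grip 1

```text
time_s: 3.85
position: [0.5641, -0.1872, 0.0713]
tcp_rot: [[0.907, 0.42, 0.001], [0.42, -0.907, -0.001], [0.001, 0.001, -1.0]]
force: [0.7, 0.6, 0.1]
opening: 0.281
grasp_force: 0.0
```

```bash
python3 -c "
from h import *
s=bot.read_state();p=s['position'];print(p,s['opening'],s['grasp_force'],s['force'])
h=np.array([.6335,-.245]);
for a in range(137,206,6): print(a,np.round(h+.09*np.array([np.cos(np.radians(a)),np.sin(np.radians(a))]),4))
"
```

```text
[ 0.56407917 -0.18720699  0.07133531] 0.2810531177366421 0.0 [0.70521514 0.64238647 0.10860284]
137 [ 0.5677 -0.1836]
143 [ 0.5616 -0.1908]
149 [ 0.5564 -0.1986]
155 [ 0.5519 -0.207 ]
161 [ 0.5484 -0.2157]
167 [ 0.5458 -0.2248]
173 [ 0.5442 -0.234 ]
179 [ 0.5435 -0.2434]
185 [ 0.5438 -0.2528]
191 [ 0.5452 -0.2622]
197 [ 0.5474 -0.2713]
203 [ 0.5507 -0.2802]
```

>>> apply_moves --plan '[0,0,0,0,0,0,0,0]'

```text
time_s: 4.1
position: [0.5644, -0.1875, 0.0711]
tcp_rot: [[0.907, 0.42, 0.002], [0.42, -0.907, -0.001], [0.001, 0.002, -1.0]]
force: [0.8, -1.1, 2.5]
opening: 0.221
grasp_force: 30.0
```

>>> apply_moves --plan '[-0.06,-0.08,0,0,-0.1,-0.16,0,0,-0.09,-0.17,0,0,-0.07,-0.175,0,0,-0.05,-0.18,0,0,0,0,0,0]'

```text
time_s: 4.85
position: [0.5433, -0.2247, 0.071]
tcp_rot: [[0.907, 0.421, -0.004], [0.421, -0.907, 0.002], [-0.002, -0.003, -1.0]]
force: [-2.0, 3.0, 9.1]
opening: 0.219
grasp_force: 30.0
```

>>> apply_moves --plan '[-0.01,-0.185,0,0,-0.0,-0.19,0,0,0.01,-0.19,0,0,0.03,-0.19,0,0,0.045,-0.18,0,0,0.04,-0.1,0,0,0,0,0,0]'

```text
time_s: 5.72
position: [0.5441, -0.2743, 0.0707]
tcp_rot: [[0.906, 0.423, -0.015], [0.423, -0.906, 0.007], [-0.01, -0.013, -1.0]]
force: [-11.5, 4.2, 14.7]
opening: 0.215
grasp_force: 30.0
```

```bash
python3 -c "
from h import *
im,_=bot.capture('top'); cv2.imwrite('pics/t2.png',cv2.resize(im[130:290,250:490,::-1],None,fx=3,fy=3))
im,_=bot.capture('side'); cv2.imwrite('pics/s2.png',im[:,:,::-1])
p=bot.read_state(); print(p['position'],p['force'])
"
```

```text
[ 0.54410451 -0.27425259  0.07068826] [-11.23863236   3.61454576  13.51285504]
```

View pics/s2.png

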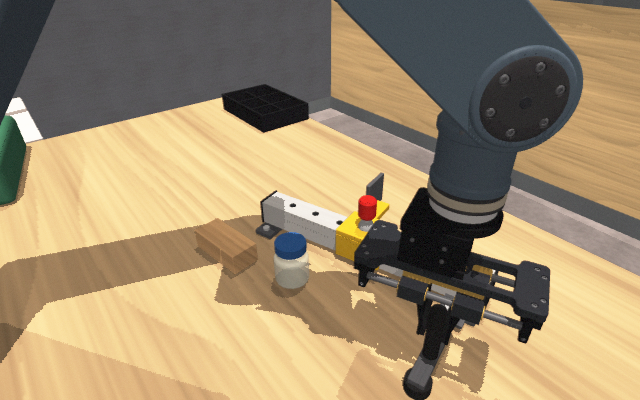

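The leg is out to about 198°, near its end, and the gripper is still on the handle. I'll press on a little to make sure of the stop, then release and look.

>>> apply_moves --plan '[0.06,-0.12,0,0,0.04,-0.08,0,0,0,0,0,0]'

```text
time_s: 6.2
position: [0.5438, -0.2745, 0.0703]
tcp_rot: [[0.907, 0.42, -0.027], [0.421, -0.907, 0.025], [-0.014, -0.034, -0.999]]
force: [-17.5, 21.1, 26.2]
opening: 0.22
grasp_force: 29.9
```

>>> apply_moves --plan '[0,0,0,0,0,0,0,0,0,0,0,0]' --grip -0.4

```text
time_s: 6.58
position: [0.5506, -0.2832, 0.069]
tcp_rot: [[0.907, 0.421, -0.011], [0.421, -0.907, 0.008], [-0.007, -0.012, -1.0]]
force: [-2.3, 2.0, -0.4]
opening: 0.478
grasp_force: 1.2
```

>>> apply_moves --plan '[0,0,0.8,0,0,0,0.8,0,0,0,0.8,0,0.3,0.7,0.3,0,0.4,0.9,0,0,0.4,0.9,0,0,0.4,0.9,0,0,0.2,0.5,0,0,0,0,0,0]'

```text
time_s: 7.7
position: [0.6403, -0.0902, 0.2046]
tcp_rot: [[0.906, 0.423, -0.003], [0.423, -0.906, 0.0], [-0.002, -0.001, -1.0]]
force: [-0.4, 0.2, 0.1]
opening: 0.696
grasp_force: 0.0
```

```bash
python3 -c "
from h import *
wlook('w3')
for c in ['top','side']:
  im,_=bot.capture(c)
  for n,z in [('leg_grip',.086),('knob_center',.103)]: print(c,n,[(round(q['p'],2),np.round(ray(c,q['xy'],z),3)) for q in bot.pinpoint(c,n)[:2]])
"
```

```text
[ 0.6403 -0.0902  0.2046] [ 0.423 -0.906 -0.001] 7.7 0.696166944789549
hole1 [(0.83, array([244., 177.]), array([ 0.612, -0.016,  0.054])), (0.57, array([292., 176.]), array([ 0.635, -0.062,  0.054]))]
rail [(0.97, array([298., 168.]), array([ 0.634, -0.066,  0.   ]))]
knob_center [(0.62, array([287., 194.]), array([ 0.631, -0.063,  0.103]))]
leg_hinge [(0.57, array([425., 230.]), array([ 0.634, -0.244,  0.02 ]))]
leg_grip []
jar [(0.65, array([235., 239.]), array([ 0.509, -0.028,  0.   ]))]
top leg_grip []
top knob_center []
side leg_grip [(0.7, array([ 0.551, -0.271,  0.086])), (0.24, array([ 0.412, -0.009,  0.086]))]
side knob_center [(0.92, array([ 0.638, -0.066,  0.103]))]
```

View pics/w3.png

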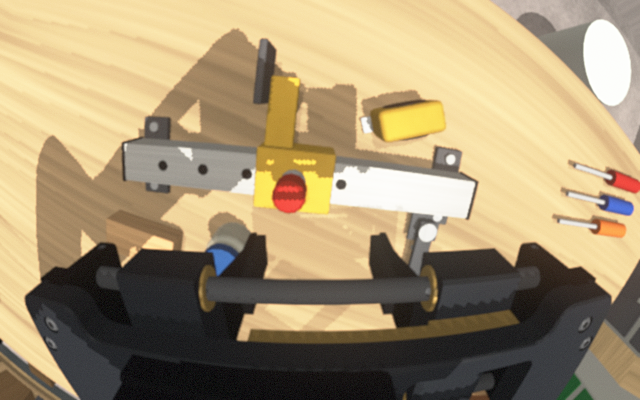

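The leg now stands at right angles to the rail (hinge px (427,231)). The knob is at (289,193), and the holes show at (163,165), (203,169), (246,174) and (341,184). From those I'll compute the rail axis and the knob position.

```bash
python3 -c "
from h import *
st=bot.read_state()
P=np.array([wray(np.array(p)/[640,400],.054,st)[:2] for p in [(341,184),(246,174),(203,169),(163,165)]]);print(np.round(P,4))
y=np.array([-.05,.05,.1,.15]);A=np.c_[y,np.ones(4)];f=np.linalg.lstsq(A,P,rcond=None)[0];print(f,np.degrees(np.arctan2(f[0,1],f[0,0])))
im,_=bot.capture('side')
m=bot.outline_of('side','knob')[0]['mask'];v,u=np.nonzero(m);print(ray('side',[(u.min()+u.max()+1)/1280,(v.min()+v.max()+1)/800],.103))
"
```

```text
[[ 0.6498 -0.1145]
 [ 0.6178 -0.0186]
 [ 0.6031  0.028 ]
 [ 0.5876  0.0756]]
[[-0.31034271  0.9502117 ]
 [ 0.63398954 -0.06676993]] 108.08723242826056
[ 0.63095151 -0.06974864  0.103     ]
```

>>> apply_moves --plan '[-0.13,0.47,0,-0.7,0,0,-0.6,0,0,0,-0.6,0,0,0,-0.6,0,0,0,-0.56,0,0,0,0,0,0,0,0,0]'

```text
time_s: 9.32
position: [0.6353, -0.0687, 0.0885]
tcp_rot: [[0.952, 0.307, 0.002], [0.307, -0.952, -0.0], [0.001, 0.001, -1.0]]
force: [0.5, -0.7, 0.8]
opening: 0.698
grasp_force: 0.0
```

```bash
python3 -c "
from h import *
wlook('w4')
"
```

```text
[ 0.6353 -0.0687  0.0885] [ 0.307 -0.952  0.001] 9.325 0.6980773165597433
hole1 [(0.66, array([313., 224.]), array([ 0.637, -0.064,  0.054])), (0.6, array([239., 230.]), array([ 0.616, -0.016,  0.054])), (0.23, array([453., 114.]), array([ 0.74 , -0.13 ,  0.054]))]
rail [(0.95, array([313., 204.]), array([ 0.632, -0.064,  0.   ]))]
knob_center [(0.9, array([311., 261.]), array([ 0.635, -0.064,  0.103]))]
leg_hinge [(0.98, array([487., 262.]), array([ 0.633, -0.24 ,  0.02 ]))]
leg_grip []
jar [(0.69, array([242., 304.]), array([ 0.506, -0.028,  0.   ]))]
```

View pics/w4.png

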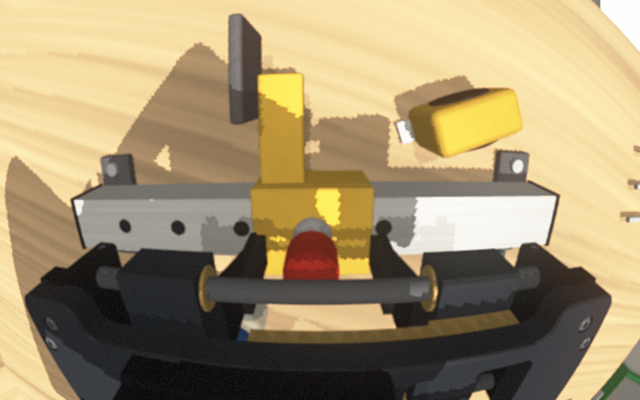

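The knob sits between the open fingers at px (311,261), about 4 mm outward of centre. I'll correct that and close.

>>> apply_moves --plan '[-0.03,0.07,-0.04,0,0,0,0,0]'

```text
time_s: 9.93
position: [0.6325, -0.0646, 0.0853]
tcp_rot: [[0.952, 0.307, -0.001], [0.307, -0.952, 0.0], [-0.001, -0.001, -1.0]]
force: [0.2, -0.7, 0.6]
opening: 0.701
grasp_force: 0.0
```

>>> apply_moves --plan '[0,0,0,0,0,0,0,0,0,0,0,0,0,0,0,0,0,0,0,0]' --grip 1

```text
time_s: 10.55
position: [0.633, -0.0653, 0.0855]
tcp_rot: [[0.952, 0.307, 0.0], [0.307, -0.952, -0.0], [0.0, 0.0, -1.0]]
force: [0.4, -0.8, -0.3]
opening: 0.332
grasp_force: 30.0
```

>>> apply_moves --plan '[0,0,0.2,0,0,0,0.19,0,0,0,0,0,0,0,0,0]'

```text
time_s: 11.05
position: [0.6329, -0.0651, 0.1046]
tcp_rot: [[0.952, 0.307, -0.0], [0.307, -0.952, -0.0], [-0.0, 0.0, -1.0]]
force: [3.5, -1.8, -8.8]
opening: 0.333
grasp_force: 30.0
```

Lift is 19 mm at about 9 N, so the pin is free. Now I'll slide 50 mm.

>>> apply_moves --plan '[-0.062,0.19,0,0,-0.062,0.19,0,0,-0.062,0.19,0,0,-0.062,0.19,0,0,-0.062,0.19,0,0,0,0,0,0,0,0,0,0]'

```text
time_s: 11.92
position: [0.6167, -0.0161, 0.1049]
tcp_rot: [[0.952, 0.307, -0.002], [0.307, -0.952, 0.002], [-0.001, -0.003, -1.0]]
force: [0.0, 3.8, -9.4]
opening: 0.331
grasp_force: 30.0
```

>>> apply_moves --plan '[0.006,-0.02,0,0,0,0,-0.1,0,0,0,-0.08,0,0,0,0,0,0,0,0,0]'

```text
time_s: 12.55
position: [0.6176, -0.0187, 0.096]
tcp_rot: [[0.952, 0.306, -0.001], [0.306, -0.952, 0.0], [-0.001, -0.0, -1.0]]
force: [-0.8, 3.5, -7.8]
opening: 0.332
grasp_force: 30.0
```

Lift is 10.5 mm and the spring is still pulling, so the pin is in the hole. I'll lower it fully with a slight push.

>>> apply_moves --plan '[0,0,-0.1,0,0,0,-0.1,0,0,0,-0.05,0,0,0,0,0,0,0,0,0]'

```text
time_s: 13.18
position: [0.618, -0.0192, 0.0855]
tcp_rot: [[0.952, 0.307, 0.001], [0.307, -0.952, -0.001], [0.0, 0.001, -1.0]]
force: [-4.4, 1.0, 5.9]
opening: 0.334
grasp_force: 30.0
```

```bash
python3 -c "
from h import *
im,_=bot.capture('side'); cv2.imwrite('pics/s5.png',im[:,:,::-1])
for n,z in [('leg_grip',.086),('knob_center',.103)]: print(n,[(round(q['p'],2),np.round(ray('side',q['xy'],z),3)) for q in bot.pinpoint('side',n)[:2]])
s=bot.read_state(); print(s['position'],s['force'])
"
```

```text
leg_grip [(0.8, array([ 0.547, -0.27 ,  0.086]))]
knob_center [(0.78, array([ 0.612, -0.028,  0.103]))]
[ 0.6179595  -0.01926846  0.08549429] [-3.43788412  0.62820562  5.83765409]
```

View pics/s5.png

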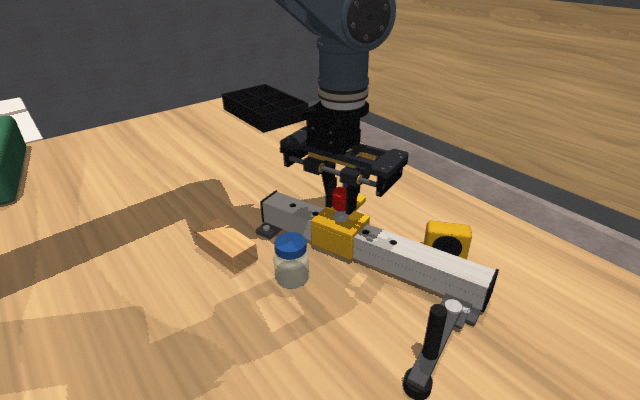

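The sleeve has moved one hole on, with two holes now showing behind it at px (363,232) and (393,243). The knob is back at its original height and pressed down with about 6 N. The leg stands at right angles, and the jar, tape and offcut look unmoved.

```bash
python3 -c "
from rig import bot
print(bot.hand_in())"
```

```text
the job is handed in; nothing more can be done
None
```

The job is handed in: the leg is swung out to its end stop, the sleeve is moved 50 mm to the next hole with the pin fully down, and the gripper still holds the red knob, pressing it down; the jar, tape measure and offcut were left alone (about 13 s used).

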